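Set the shaft saddles with a gauge block

ROBOT

A 6-joint arm with a two-finger parallel gripper is mounted at the origin on a cart in front of the work surface, level with it; the furniture and walls round the work are solid. World frame = base frame: x ahead of the robot, y to its left, z up, the work surface at z = 0. Lengths are in m, angles in rad, forces in N, time in s.
With the tool pointing down it reaches from about 0.2 to 0.875 m from the base axis. Payload 3.4 kg.
Tool frame: the origin (TCP) lies between the finger pads; the fingertips stand 25 mm ahead of it and the grasp point (between the pads) lies 6 mm ahead of it (r.nose_length is the z of the fingertips in the tool frame, in m); z points along the fingers, x is the direction in which the jaws open and shut, and the axes are right-handed (so a half turn about z gives the same grasp; the last joint's range is limited). The gripper opens to 94 mm and grips with 3 to 60 N. Pads are 16 mm wide; open, the fingers measure 119 mm over their backs; the gripper's body (75 mm by 177 mm) begins 78 mm behind the grasp point.
Start: joints at [-1.346, 0.276, 1.505, -0, 1.361, -0.121], TCP at [0.195, -0.541, 0.23] pointing down, gripper open.
Joint ranges: [-2.89, 2.89], [-0.75, 2.08], [0.22, 2.7], [-1.18, 4.32], [0.11, 2.71], [-2.7, 2.7]. Speed limits (rad/s): [2.57, 2.57, 3.14, 3.14, 3.14, 3.14].

INTERFACE

Orientations are given as a unit quaternion [w, x, y, z].
In Python, from plant import r, gripper_to, inverse_kinematics, vision, models, telemetry gives the robot as it stands. Calls block until the motion is done:
- r.move_to(position, orientation): joint-space move of the TCP to a pose.
- r.move_l(position, rot=None, vel=0.15, guard=None): straight line of the TCP; rot=None keeps the orientation; vel is the mean speed in m/s. With guard (N) it stops when the force on the tool has changed by that much, and returns True; else False.
- r.movej(angles): joint-space move.
- gripper_to(opening, f_grip=None): finger opening in m; f_grip is the grip in N (None keeps the last); returns when the fingers have stopped.
- r.hold(seconds).
- inverse_kinematics(position, orientation): joint angles nearest the present ones, or None.
- vision.snapshot(name): name is "scene" or "top" or "wrist"; returns the picture (384x512x3 uint8, red, green, blue); there is no depth.
- vision.get_calibration(name): a dict with "fx", "fy", "cx", "cy" (pixels), "position" and "orientation" of the camera in the world. Camera axes: x right, y down, z forward; pixel columns grow to the right and rows downward; lengths in m; the calibration is good to about 2 mm. A picture is of the moment at which its call begins: read the wrist's pose just before it. get_calibration takes no time and is no camera call; for the wrist camera it gives the pose at the moment of the call.
A pose or a line that the arm cannot do raises r.PlanningError and nothing moves.
- r.sign_off(): hands the job in, once; it reports no verdict.
Trained networks look in the newest picture that a camera, given by its name, has taken for a name from the list of things; names that differ only in an ending like _2 or _b are one class to them, and where a whole thing is asked for, a point or a joint stands for the part that bears it (a point fixed in the world has none). Each returns a list of dicts, best first, with "score" (0 to 1); they miss things now and then, are a little off and sometimes report something else, mostly with a low value. They report only what shows in the picture. A call takes as long as a camera call. They do not tell look-alikes from the thing itself.
- models.boxes_of(thing, camera): "at" ([x, y, z] in m, in world coordinates, good to about 4 mm: the middle of the surface that is visible of it).
- models.regions_of(thing, camera): "pixels" (384x512 bool, what is visible of it).
- models.mark_of(thing, camera): "at" ([x, y, z] in m, in world coordinates, good to about 4 mm: a listed point, or the origin of a listed thing).
Readings, each from a call of its own:
- telemetry.current_t(): time.
- telemetry.current_joints(): joint angles.
- telemetry.current_dq(): joint speeds.
- telemetry.current_joint_efforts(): joint torques, N m.
- telemetry.current_ee_pos(): TCP position.
- telemetry.current_tool_rot(): TCP orientation.
- telemetry.current_wrist_force(): force on the tool from outside, world axes, zero at the start.
- telemetry.current_torque(): the same for the moment, N m.
- telemetry.current_opening(): finger opening in m.
Only numpy, scipy, OpenCV 4.12 (cv2) and the standard library are available. Lean on these libraries where they do the work, as an engineer would, in place of code of your own. Each camera call takes 0.05 s, during which the arm holds its last target. There are 200 camera calls.

TASK

On the rail, set the two outer saddles equally far from the bolted middle saddle, using the thicker of the two steel gauge blocks as the spacer. Press it upright all the way down onto the rail in the left-hand gap (as the robot sees it) so that it pushes the left saddle out to its own width, lift it out, then press it all the way down in the right-hand gap in the same way and leave it standing there.

Things in the scene. Friction and masses are not known exactly. Their poses are not given: they have to be found in the camera images.
- rail: Fixed rail, 300 mm along y (+y = robot's left), 66 wide, top 22 mm above its origin (centre of underside). On it a row of three grey saddles, 54 mm tall, 48 long: the middle one bolted, upright faces at y = +-24 mm, the outer two sliding. End faces: lowest 24 mm upright, above that sloping back 20 mm over 30 mm height, which guides in a block pressed down in a gap.
- left_block (a joint): The left saddle (+y side): gap in m between the upright faces of the middle and left saddle, 0 = touching, 0.072 = end of travel. Starts at 0.026 to 0.036. Slides outward when pushed with about 2 N and stays where it is left.
- right_block (a joint): The right saddle (-y side): gap in m between the upright faces of the middle and right saddle, 0 = touching, 0.072 = end of travel. Starts at 0.026 to 0.036. Slides outward when pushed with about 2 N and stays where it is left.
- gauge_block: Loose steel block, about 0.45 kg, upright on the bench: 50 mm thick (y), 40 deep (x), 66 tall, plus a dark 26 mm square neck up to z = 118 mm, to be held from above, best with fingers closing along y (else it may pivot). Lowest 18 mm taper to 30 mm thick at the base. Origin: centre of underside. Goes into a gap with y along the rail. A lookalike only 32 mm thick is not to be used.
Mind the look-alikes: they are no part of the job. Leave any purple look-alike of the gauge_block alone.

How it is judged:
By the outcome, as a careful person would: the job done as asked, in the order asked, and still so for the second after the job is handed in, with the robot touching nothing.
It also fails if it takes over 45 s, if anything falls off the work surface, if the arm or the gripper's body presses on something with over 40 N, if the wrist force passes 120 N, or if a joint passes its speed limit or range.

## Working session

There is one attempt and no reset: what is moved stays moved. The work goes in short steps, each a Python script; the robot and the scene stay as the last script left them, time stands still between calls to the robot, and variables do not carry over. Pictures are saved under pics/ and viewed, about 8 in all and at most 12, crops included, and the job is handed in when it is done.

```bash
mkdir -p pics
python3 - <<'E'
from plant import *
import cv2,numpy as np
for c in("scene","top"):
    im=vision.snapshot(c); cv2.imwrite(f"pics/{c}0.png",im[...,::-1])
    k=vision.get_calibration(c); print(c,k)
    for t in("rail","left_block","right_block","gauge_block"):
        for f in(models.boxes_of,models.mark_of):
            print(t,f.__name__,[(np.round(d["at"],3).tolist(),round(d["score"],2)) for d in f(t,c)])
a=cv2.imread("pics/top0.png");
print(telemetry.current_t(),telemetry.current_tool_rot())
E
```

```text
scene {'fx': 439.0851283246382, 'fy': 439.0851283246382, 'cx': 259.02183448111356, 'cy': 188.9101956745306, 'position': array([-0.26834077,  0.50264363,  0.61845547]), 'orientation': array([ 0.20642885, -0.35133665,  0.78233168, -0.47106988])}
rail call [([0.435, 0.059, 0.027], 0.79)]
rail call [([0.447, 0.036, -0.002], 0.76)]
left_block call [([0.44, 0.128, 0.05], 0.56)]Traceback (most recent call last):
  File "<stdin>", line 8, in <module>
ValueError: it knows: gauge_block, rail
```

Run:
```python
from plant import *
import cv2,numpy as np
for c in("scene","top"):
    im=vision.snapshot(c); cv2.imwrite(f"pics/{c}1.png",im[...,::-1])
    if c=="top": print(vision.get_calibration(c))
    for t in("rail","left_block","right_block","gauge_block"):
        for f,n in((models.boxes_of,"box"),(models.mark_of,"mark")):
            if n=="mark" and "_block" in t and t!="gauge_block": continue
            print(c,t,n,[(np.round(d["at"],3).tolist(),round(d["score"],2)) for d in f(t,c)])
print(telemetry.current_t(),telemetry.current_tool_rot())
```

```text
scene rail box [([0.434, 0.06, 0.029], 0.81)]
scene rail mark [([0.444, 0.038, -0.002], 0.71)]
scene left_block box [([0.439, 0.126, 0.05], 0.92)]
scene right_block box [([0.414, -0.031, 0.047], 0.6)]
scene gauge_block box [([0.439, 0.129, 0.05], 0.72)]
scene gauge_block mark [([0.523, -0.292, 0.001], 0.46)]
{'fx': 368.08245041789525, 'fy': 368.08245041789525, 'cx': 261.4737535904186, 'cy': 188.4474069717021, 'position': array([ 0.36431546, -0.20634069,  1.03707089]), 'orientation': array([ 0.06984395, -0.70048717,  0.70871959, -0.04643373])}
top rail box [([0.44, 0.028, 0.02], 0.95)]
top rail mark [([0.447, 0.042, -0.0], 0.81)]
top left_block box [([0.459, 0.115, 0.054], 0.6), ([0.43, -0.041, 0.055], 0.27)]
top right_block box [([0.428, -0.043, 0.051], 0.74)]
top gauge_block box [([0.43, -0.244, 0.07], 0.76), ([0.618, -0.487, 0.065], 0.62), ([0.516, -0.291, 0.066], 0.61)]
top gauge_block mark [([0.433, -0.25, 0.004], 0.82), ([0.523, -0.297, -0.0], 0.69), ([0.622, -0.498, -0.001], 0.6)]
0.9 [ 3.55240241e-05  8.18211586e-01 -5.74917210e-01  3.88627025e-05]
```

View pics/scene0.png

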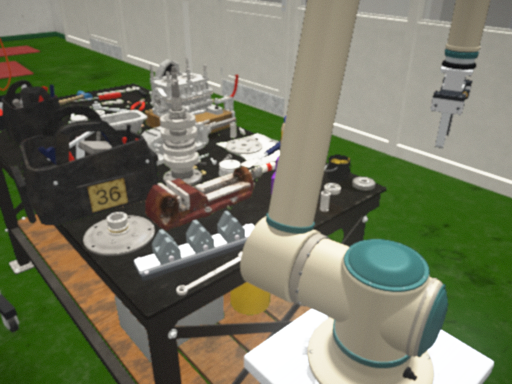

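View pics/top1.png

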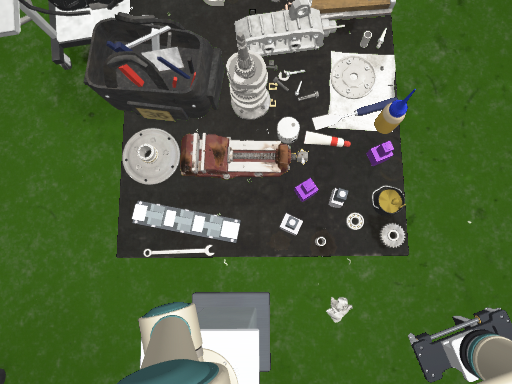

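The top view shows the rail from (133,212) to (241,232). The steel blocks are at (291,224) and (339,197), and the purple ones at (306,189) and (382,152). I'll zoom in.

```bash
cat > h.py <<'E'
from plant import *
import cv2,numpy as np
from scipy.spatial.transform import Rotation as R
def ray(k,u,v,z):
    d=R.from_quat(k["orientation"],scalar_first=True).apply([(u-k["cx"])/k["fx"],(v-k["cy"])/k["fy"],1])
    return k["position"]+d*(z-k["position"][2])/d[2]
def down(yaw): # tool x axis at yaw in world, z down
    return (R.from_euler("z",yaw)*R.from_euler("x",np.pi)).as_quat(scalar_first=True)
E
python3 - <<'E'
from h import *
im=cv2.imread("pics/top1.png")
a=cv2.resize(im[185:255,120:250],None,fx=6,fy=6,interpolation=cv2.INTER_CUBIC)
b=cv2.resize(im[170:245,270:370],None,fx=7.8,fy=7.8/2*1,interpolation=cv2.INTER_CUBIC)
b=cv2.resize(im[175:245,270:370],None,fx=6,fy=6,interpolation=cv2.INTER_CUBIC)[:170*2]
c=np.zeros((600,780,3),np.uint8); 
a=cv2.resize(im[190:250,120:250],(650,300),interpolation=cv2.INTER_CUBIC);b=cv2.resize(im[180:240,270:370],(500,300),interpolation=cv2.INTER_CUBIC)
c[:300,:650]=a;c[300:,:500]=b
cv2.imwrite("pics/crop.png",c)
k=vision.get_calibration("top")
for u,v in((133,212),(241,232)): print(ray(k,u,v,.022))
for u,v in((291,224),(339,197)): print(ray(k,u,v,.118))
E
```

```text
[0.47157324 0.1872614  0.022     ]
[ 0.41270215 -0.11598676  0.022     ]
[ 0.42659277 -0.24911721  0.118     ]
[ 0.49270721 -0.37056356  0.118     ]
```

View pics/crop.png

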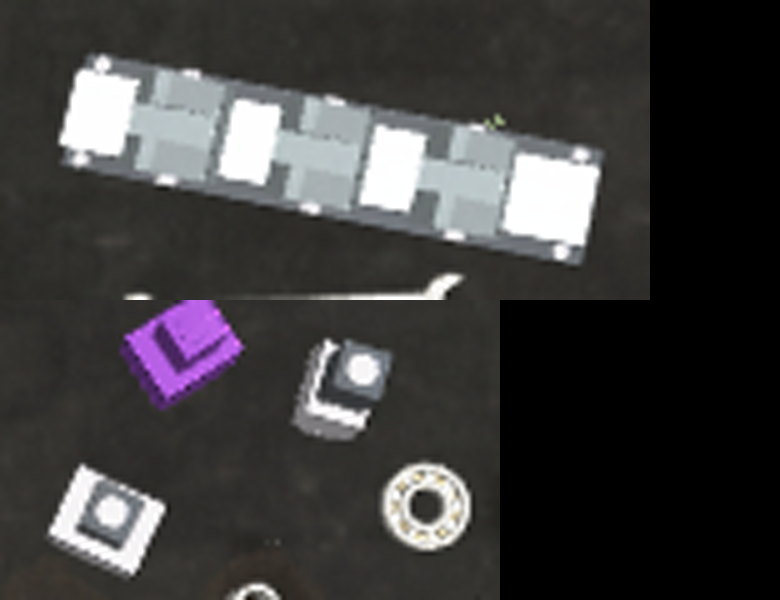

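The block at (291,224) is the larger of the two steel ones, while the one at (339,197) is narrow. Next I'll take a wrist view above the larger block.

Run:
```python
from h import *
r.move_to([.36,-.247,.30],down(np.radians(-100)))
k=vision.get_calibration("wrist"); print(k, telemetry.current_ee_pos(),telemetry.current_t(),telemetry.current_joints())
im=vision.snapshot("wrist"); cv2.imwrite("pics/w1.png",im[...,::-1])
np.save("k1.npy",k,allow_pickle=True)
for n in ("boxes_of","mark_of"): print([(np.round(d["at"],3).tolist(),round(d["score"],2)) for d in getattr(models,n)("gauge_block","wrist")])
```

```text
{'fx': 297.0206367320256, 'fy': 297.0206367320256, 'cx': 255.83105999180825, 'cy': 188.0217032549445, 'position': array([ 0.42923086, -0.25977157,  0.45444364]), 'orientation': array([-0.08021541, -0.63796145,  0.75999645,  0.09474215])} [ 0.35996131 -0.2476088   0.29988302] 2.2 [-7.61669161e-01  2.87003627e-02  1.63939590e+00 -4.69103638e-04
  1.47330412e+00  9.83870664e-01]
[([0.511, -0.292, 0.07], 0.84), ([0.432, -0.253, 0.064], 0.72)]
[([0.433, -0.253, -0.002], 0.87), ([0.523, -0.296, 0.0], 0.6)]
```

View pics/w1.png

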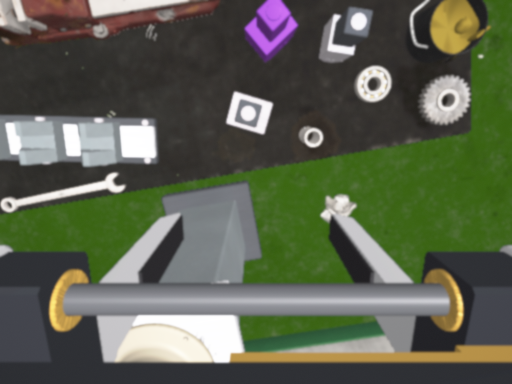

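Run:
```python
from h import *
k=np.load("k1.npy",allow_pickle=True).item()
im=cv2.imread("pics/w1.png")
for name,(x0,y0,x1,y1) in dict(big=(218,83,282,143),thin=(310,0,380,70)).items():
    g=im[y0:y1,x0:x1].min(2)
    big=cv2.resize(g,None,fx=8,fy=8,interpolation=cv2.INTER_CUBIC)
    for th in(110,150,190):
        m=(big>th).astype(np.uint8)
        c=max(cv2.findContours(m,0,2)[0],key=cv2.contourArea)[:,0]
        P=np.array([ray(k,(u+.5)/8-.5+x0,(v+.5)/8-.5+y0,.066)[:2] for u,v in c]).astype(np.float32)
        (cx,cy),s,a=cv2.minAreaRect(P*1000); print(name,th,cx,cy,s,a)
        print(np.round(cv2.boxPoints(((cx,cy),s,a))).tolist())
cv2.imwrite("pics/w1c.png",np.hstack([cv2.resize(im[83:143,218:282],(384,360),interpolation=2),cv2.resize(im[100:180,0:170],(400,360),interpolation=2)]))
```

```text
big 110 430.24688720703125 -251.4346923828125 (52.746604919433594, 42.6389274597168) 63.85013961791992
[[399.0, -266.0], [438.0, -285.0], [461.0, -237.0], [423.0, -218.0]]
big 150 430.3135986328125 -251.36477661132812 (51.3981819152832, 41.30132293701172) 63.87284851074219
[[400.0, -265.0], [438.0, -284.0], [460.0, -237.0], [423.0, -219.0]]
big 190 430.3374938964844 -251.36585998535156 (50.09440231323242, 39.920196533203125) 63.84600067138672
[[401.0, -265.0], [437.0, -283.0], [459.0, -238.0], [423.0, -220.0]]
thin 110 495.92730712890625 -373.7580261230469 (41.39045715332031, 52.43152618408203) 71.59175872802734
[[465.0, -385.0], [514.0, -402.0], [527.0, -362.0], [478.0, -346.0]]
thin 150 499.744384765625 -378.1669616699219 (33.899322509765625, 41.338497161865234) 72.01838684082031
[[475.0, -388.0], [514.0, -401.0], [525.0, -368.0], [485.0, -356.0]]
thin 190 499.83782958984375 -378.3803405761719 (32.26039123535156, 39.959381103515625) 72.09320831298828
[[476.0, -388.0], [514.0, -400.0], [524.0, -369.0], [486.0, -357.0]]
```

View pics/w1c.png

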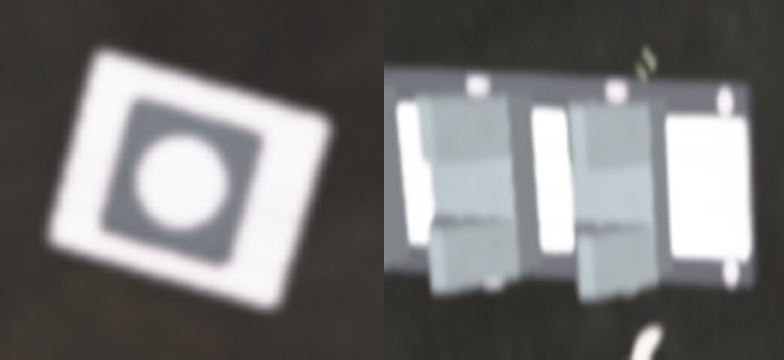

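The larger block measures 50 x 40 mm at (0.4303, -0.2514), with its thickness axis at 63.85°. The other is 32 mm thick, so it is the look-alike. Now I'll measure the rail.

Run:
```python
from h import *
r.move_to([.36,.035,.30],down(np.radians(-101)))
k=vision.get_calibration("wrist"); print(k["position"],telemetry.current_t(),telemetry.current_joints())
im=vision.snapshot("wrist"); cv2.imwrite("pics/w2.png",im[...,::-1])
np.save("k2.npy",k,allow_pickle=True)
for t in("rail","left_block","right_block"):
    D=models.regions_of(t,"wrist")
    for i,d in enumerate(D):
        m=d["pixels"]; np.save(f"m_{t}{i}.npy",m)
        c=max(cv2.findContours(m.astype(np.uint8),0,2)[0],key=cv2.contourArea)[:,0]
        for z in(.022,.076):
            P=np.array([ray(k,u,v,z)[:2]*1000 for u,v in c],np.float32)
            print(t,i,round(d["score"],2),z,cv2.minAreaRect(P))
```

```text
[0.42944588 0.02090106 0.45461947] 3.4417 [-9.73026871e-02 -9.31389384e-02  1.75496661e+00 -7.18297842e-04
  1.47943622e+00  1.66608900e+00]
rail 0 0.86 0.022 ((443.0703430175781, 41.06440734863281), (299.482666015625, 66.96016693115234), 78.56521606445312)
rail 0 0.86 0.076 ((441.3697509765625, 38.54759216308594), (262.1009826660156, 58.60213088989258), 78.56521606445312)
left_block 0 0.65 0.022 ((460.87457275390625, 124.20266723632812), (57.61494827270508, 67.61105346679688), 80.13916015625)
left_block 0 0.65 0.076 ((456.95159912109375, 111.3084716796875), (50.42338562011719, 59.17173767089844), 80.13914489746094)
right_block 0 0.9 0.022 ((427.4283752441406, -41.05794906616211), (53.404666900634766, 65.12710571289062), 77.1808090209961)
right_block 0 0.9 0.076 ((427.68023681640625, -33.32416534423828), (46.738643646240234, 56.99785232543945), 77.1808090209961)
```

View pics/w2.png

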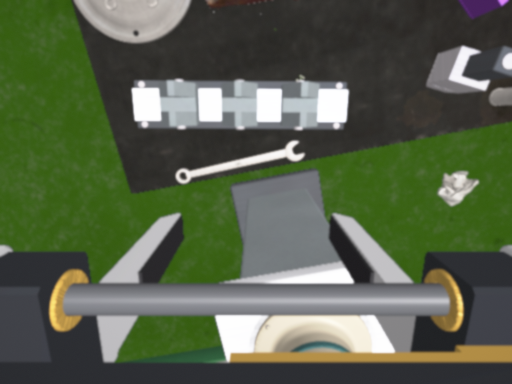

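Run:
```python
from h import *
k=np.load("k2.npy",allow_pickle=True).item()
g=cv2.imread("pics/w2.png").min(2).astype(float)
c=np.array([.4431,.0411]);a=np.radians(78.57)
A=np.array([np.cos(a),np.sin(a)]);N=np.array([-A[1],A[0]])
for v in(98,104,110):
    row=g[v]; 
    for u in range(125,360):
        if (row[u]-205)*(row[u+1]-205)<0:
            x=u+(205-row[u])/(row[u+1]-row[u])
            print(v,round(x,2),[np.round([(ray(k,x,v,z)[:2]-c)@A*1000,(ray(k,x,v,z)[:2]-c)@N*1000],1).tolist() for z in(.022,.046)])
```

```text
98 132.51 [[149.1, -9.2], [139.6, -8.2]]
98 159.97 [[110.8, -9.5], [103.4, -8.4]]
98 197.98 [[57.8, -9.9], [53.4, -8.8]]
98 221.62 [[24.8, -10.1], [22.2, -9.1]]
98 281.04 [[-58.1, -10.8], [-56.1, -9.7]]
98 317.12 [[-108.4, -11.2], [-103.7, -10.0]]
98 347.19 [[-150.4, -11.5], [-143.3, -10.3]]
104 133.14 [[149.0, -1.1], [139.5, -0.6]]
104 160.64 [[110.5, -1.4], [103.1, -0.8]]
104 198.22 [[57.8, -1.8], [53.4, -1.2]]
104 222.18 [[24.2, -2.1], [21.6, -1.5]]
104 255.67 [[-22.7, -2.5], [-22.7, -1.8]]
104 280.87 [[-58.0, -2.7], [-56.1, -2.1]]
104 316.31 [[-107.7, -3.1], [-103.0, -2.4]]
104 346.75 [[-150.5, -3.4], [-143.4, -2.7]]
110 133.53 [[149.2, 7.0], [139.7, 7.1]]
110 160.86 [[110.7, 6.7], [103.3, 6.8]]
110 198.43 [[57.8, 6.3], [53.4, 6.5]]
110 221.97 [[24.7, 6.0], [22.1, 6.2]]
110 255.5 [[-22.5, 5.7], [-22.5, 5.9]]
110 280.69 [[-58.0, 5.4], [-56.0, 5.6]]
110 316.04 [[-107.8, 5.0], [-103.1, 5.3]]
110 346.24 [[-150.4, 4.7], [-143.3, 5.0]]
```

```bash
cat >> h.py <<'E'
C=np.array([.4431,.0411]); YAW=np.radians(78.57); A=np.array([np.cos(YAW),np.sin(YAW)]); OFF=-.0004
Q=down(YAW-np.pi)
def pt(s,h): # s along rail (m), h = height of block base above rail top
    return [*(C+A*(s+OFF)),.022+h+.098]
def F(f0=0):
    w=telemetry.current_wrist_force()-f0
    return np.array([w[:2]@A,w[:2]@[-A[1],A[0]],w[2]])
E
python3 - <<'E'
from h import *
q=down(np.radians(63.85-180)); x,y=.4303,-.2514
gripper_to(.07)
r.move_to([x,y,.19],q)
r.move_l([x,y,.098],vel=.12)
gripper_to(0.0,60); print(telemetry.current_opening(),telemetry.current_ee_pos())
r.move_l([x,y,.098+.12],vel=.2)
r.move_to(pt(.0465,.09),Q)
r.hold(.3); f0=telemetry.current_wrist_force(); np.save("f0.npy",f0)
print(f0,telemetry.current_opening(),telemetry.current_t(),telemetry.current_ee_pos(),pt(.0465,.09))
im=vision.snapshot("wrist"); a=im[...,::-1]
vision.snapshot("scene"); b=vision.snapshot("scene")[...,::-1]
cv2.imwrite("pics/g.png",np.vstack([a[:300],cv2.resize(b[190:300,110:300],(512,296),interpolation=2)]))
E
```

```text
0.025760031902052935 [ 0.43031502 -0.2514059   0.09800537]
[ 0.05728111  0.01826354 -4.53426194] 0.02572039221256535 9.4083 [0.45246891 0.08552077 0.20998426] [np.float64(0.4522356638324137), np.float64(0.08628572392184425), 0.21]
```

View pics/g.png

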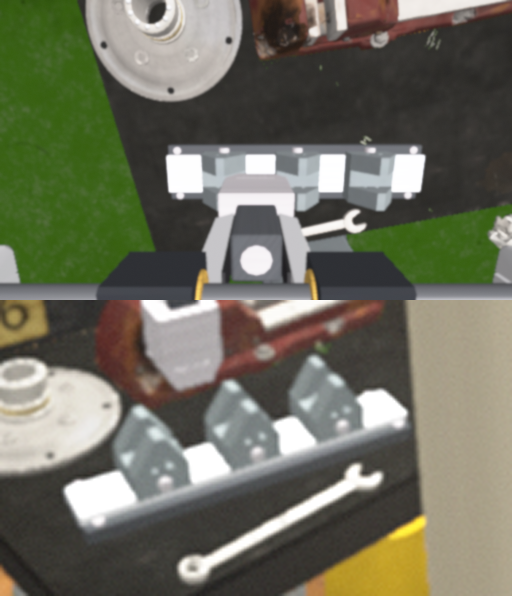

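The block is held: opening is 25.7 mm and the weight reads 4.5 N. It hangs above the left gap. I'll now press it in, with lateral force feedback.

```bash
cat >> h.py <<'E'
def press(sgn,s,h0=.036,fmax=25):
    """sgn +1 left gap, -1 right. s = start distance; yields outward when leaning on the bolted saddle."""
    f0=np.load("f0.npy"); r.move_l(pt(sgn*s,h0),rot=Q,vel=.12)
    h=h0; log=[]
    for i in range(90):
        if h>-.003: h-=.002 if h>.016 else .001
        r.move_l(pt(sgn*s,h),vel=.04)
        f=F(f0); p=telemetry.current_ee_pos(); fs=sgn*f[0]
        hr=p[2]-.12; sr=sgn*((p[:2]-C)@A-OFF)
        log.append((h,s,hr,sr,fs,f[1],f[2])); print(*np.round(np.array(log[-1][:4])*1e3,1),*np.round(f,1),f"fs {fs:.1f}",round(telemetry.current_t(),2))
        if fs>5: s+=min(.0012,.0002+.00008*(fs-5))
        if abs(f).max()>70: print("ABORT"); break
        if f[2]>fmax:
            if hr<.0012: print("DOWN"); break
            h=min(h+.001,h0)
            if fs<=5: print("jam?"); break
        if h<=-.003: break
    return s,h
E
python3 - <<'E'
from h import *
print(press(1,.0465)); print(telemetry.current_torque(),telemetry.current_opening())
E
```

```text
34.0 46.5 34.6 46.6 -0.6 -0.5 0.1 fs -0.6 10.41
32.0 46.5 32.0 46.5 0.6 -0.4 0.4 fs 0.6 10.66
30.0 46.5 29.9 46.4 -0.3 0.0 0.6 fs -0.3 10.91
28.0 46.5 28.0 46.0 -2.5 -0.8 1.4 fs -2.5 11.16
26.0 46.5 26.0 46.4 -2.7 0.2 2.4 fs -2.7 11.41
24.0 46.5 23.9 46.5 -2.1 -1.0 1.4 fs -2.1 11.66
22.0 46.5 21.8 46.5 -1.9 -1.1 1.2 fs -1.9 11.91
20.0 46.5 19.7 46.5 -2.0 -0.8 1.0 fs -2.0 12.16
18.0 46.5 17.7 46.5 -1.8 -1.2 1.1 fs -1.8 12.41
16.0 46.5 15.8 46.5 -2.3 -0.3 0.2 fs -2.3 12.66
15.0 46.5 14.9 46.5 -2.0 -0.5 2.6 fs -2.0 12.91
14.0 46.5 14.0 46.5 -2.1 0.5 2.5 fs -2.1 13.16
13.0 46.5 13.0 46.5 -2.0 0.2 2.8 fs -2.0 13.41
12.0 46.5 11.9 46.5 -2.4 -0.3 2.1 fs -2.4 13.66
11.0 46.5 10.9 46.5 -1.6 0.3 2.0 fs -1.6 13.91
10.0 46.5 10.0 46.8 -0.6 -0.2 3.2 fs -0.6 14.16
9.0 46.5 9.2 47.1 0.1 0.4 5.5 fs 0.1 14.41
8.0 46.5 8.4 47.4 3.2 0.8 7.8 fs 3.2 14.66
7.0 46.5 7.7 47.7 3.9 1.2 9.8 fs 3.9 14.91
6.0 46.5 6.9 48.0 3.8 -0.1 12.2 fs 3.8 15.16
5.0 46.5 6.1 48.3 5.2 1.5 12.3 fs 5.2 15.41
4.0 46.7 4.2 48.6 6.0 -0.1 5.3 fs 6.0 15.66
3.0 47.0 2.9 48.7 5.3 -1.2 3.8 fs 5.3 15.91
2.0 47.2 1.8 48.7 5.4 -1.1 2.7 fs 5.4 16.16
1.0 47.4 0.7 48.7 5.7 -0.0 2.5 fs 5.7 16.41
-0.0 47.7 0.0 48.8 5.3 -0.0 5.5 fs 5.3 16.66
-1.0 47.9 0.0 48.9 4.5 1.3 12.3 fs 4.5 16.91
-2.0 47.9 -0.0 48.9 4.8 3.0 19.3 fs 4.8 17.16
-3.0 47.9 -0.0 48.9 3.3 4.9 26.9 fs 3.3 17.41
DOWN
(np.float64(0.04792275920903698), -0.003000000000000028)
[1.07630977 1.09134504 0.02211079] 0.02563207445515245
```

The block seated at h = 0.0 while leaning lightly on the bolted saddle, as wanted. Next I'll lift it out and do the right-hand gap.

Run:
```python
from h import *
r.move_l(pt(.0487,0),vel=.04)
r.move_l(pt(.0487,.09),vel=.15)
im=vision.snapshot("top"); 
r.move_l(pt(-.0468,.09),vel=.2)
r.hold(.2); print(F(np.load("f0.npy")),telemetry.current_opening(),telemetry.current_t())
b=vision.snapshot("scene")[...,::-1]
cv2.imwrite("pics/l.png",np.vstack([cv2.resize(im[190:250,120:250,::-1],(512,236),interpolation=2),cv2.resize(b[190:300,110:300],(512,296),interpolation=2)]))
print(press(-1,.0468)); print(telemetry.current_torque(),telemetry.current_opening())
```

```text
[ 0.38007116 -0.50647247  0.0878504 ] 0.025458827907153984 19.2833
34.0 46.8 34.6 46.8 -0.4 -0.5 0.2 fs 0.4 20.18
32.0 46.8 32.0 46.8 -0.1 -0.3 1.1 fs 0.1 20.43
30.0 46.8 30.1 46.3 1.2 -1.4 1.5 fs -1.2 20.68
28.0 46.8 28.1 46.6 2.1 -1.9 2.3 fs -2.1 20.93
26.0 46.8 25.9 46.8 2.2 -1.2 0.8 fs -2.2 21.18
24.0 46.8 23.8 46.8 2.1 0.1 1.6 fs -2.1 21.43
22.0 46.8 21.7 46.8 1.9 -1.8 1.8 fs -1.9 21.68
20.0 46.8 19.7 46.9 2.1 -0.9 -0.1 fs -2.1 21.93
18.0 46.8 17.8 46.8 2.2 -0.9 1.0 fs -2.2 22.18
16.0 46.8 15.8 46.8 2.5 -1.2 1.2 fs -2.5 22.43
15.0 46.8 14.9 46.8 1.5 -0.8 1.8 fs -1.5 22.68
14.0 46.8 14.0 46.8 1.6 -0.9 2.4 fs -1.6 22.93
13.0 46.8 12.9 46.8 1.4 -0.8 1.5 fs -1.4 23.18
12.0 46.8 11.9 46.8 2.0 0.4 2.8 fs -2.0 23.43
11.0 46.8 10.9 46.8 2.4 -1.3 2.4 fs -2.4 23.68
10.0 46.8 9.9 46.8 1.5 -1.3 1.0 fs -1.5 23.93
9.0 46.8 9.0 47.1 0.1 -0.1 4.3 fs -0.1 24.18
8.0 46.8 8.2 47.4 -1.7 -0.7 6.3 fs 1.7 24.43
7.0 46.8 7.5 47.7 -3.1 0.2 9.3 fs 3.1 24.68
6.0 46.8 6.7 48.1 -3.7 1.6 11.6 fs 3.7 24.93
5.0 46.8 5.3 48.4 -5.8 0.4 5.9 fs 5.8 25.18
4.0 47.1 3.8 48.6 -6.1 -0.7 4.7 fs 6.1 25.43
3.0 47.4 2.6 48.6 -5.3 -1.3 3.2 fs 5.3 25.68
2.0 47.6 1.6 48.6 -5.3 -1.6 3.0 fs 5.3 25.93
1.0 47.8 0.6 48.7 -5.7 -1.1 3.1 fs 5.7 26.18
-0.0 48.1 -0.0 48.7 -6.0 0.3 5.8 fs 6.0 26.43
-1.0 48.3 -0.0 48.8 -5.5 1.5 14.5 fs 5.5 26.68
-2.0 48.6 -0.1 48.8 -4.4 4.1 21.2 fs 4.4 26.93
-3.0 48.6 -0.1 48.8 -3.3 5.0 29.6 fs 3.3 27.18
DOWN
(np.float64(0.04858238105821481), -0.003000000000000028)
[-0.81739682  1.59333354  0.0412051 ] 0.025635012748402894
```

Run:
```python
from h import *
r.move_l(pt(-.0488,-.0006),vel=.04); print(F(np.load("f0.npy")))
gripper_to(.06)
p=telemetry.current_ee_pos(); r.move_l([p[0],p[1],.30],vel=.2)
r.move_to([.36,.035,.32],down(np.radians(-101)))
k=vision.get_calibration("wrist"); im=vision.snapshot("wrist"); np.save("k3.npy",k,allow_pickle=True)
b=vision.snapshot("scene")
cv2.imwrite("pics/e0.png",im[...,::-1])
cv2.imwrite("pics/e.png",np.vstack([cv2.resize(im[60:160,120:370,::-1],(750,300),interpolation=2),cv2.resize(b[200:285,110:320,::-1],(750,300),interpolation=2)]))
print(telemetry.current_t())
g=im.min(2).astype(float)
for v in(104,110,116):
    row=g[v]
    print(v,[(round(x,1),round(((ray(k,x,v,.022)[:2]-C)@A-OFF)*1e3,1)) for u in range(110,370) if (row[u]-205)*(row[u+1]-205)<0 for x in [u+(205-row[u])/(row[u+1]-row[u])]])
```

```text
[-4.36210408  1.48025075 14.23745948]
29.7333
104 [(np.float64(138.7), np.float64(150.1)), (np.float64(186.7), np.float64(79.8)), (np.float64(189.4), np.float64(75.8)), (np.float64(267.9), np.float64(-39.2)), (np.float64(273.8), np.float64(-47.8)), (np.float64(289.3), np.float64(-70.6)), (np.float64(292.5), np.float64(-75.3)), (np.float64(344.1), np.float64(-150.8))]
110 [(np.float64(139.0), np.float64(150.4)), (np.float64(154.5), np.float64(127.6)), (np.float64(160.4), np.float64(118.8)), (np.float64(186.8), np.float64(80.1)), (np.float64(189.6), np.float64(76.0)), (np.float64(225.6), np.float64(22.9)), (np.float64(234.8), np.float64(9.4)), (np.float64(267.8), np.float64(-39.3)), (np.float64(278.2), np.float64(-54.5)), (np.float64(284.7), np.float64(-64.1)), (np.float64(292.2), np.float64(-75.2)), (np.float64(343.5), np.float64(-150.8))]
116 [(np.float64(139.7), np.float64(150.1)), (np.float64(154.4), np.float64(128.4)), (np.float64(161.4), np.float64(118.0)), (np.float64(186.7), np.float64(80.6)), (np.float64(189.8), np.float64(76.1)), (np.float64(224.4), np.float64(24.8)), (np.float64(236.6), np.float64(6.7)), (np.float64(297.8), np.float64(-83.8)), (np.float64(311.8), np.float64(-104.6)), (np.float64(343.2), np.float64(-151.0))]
```

View pics/e.png

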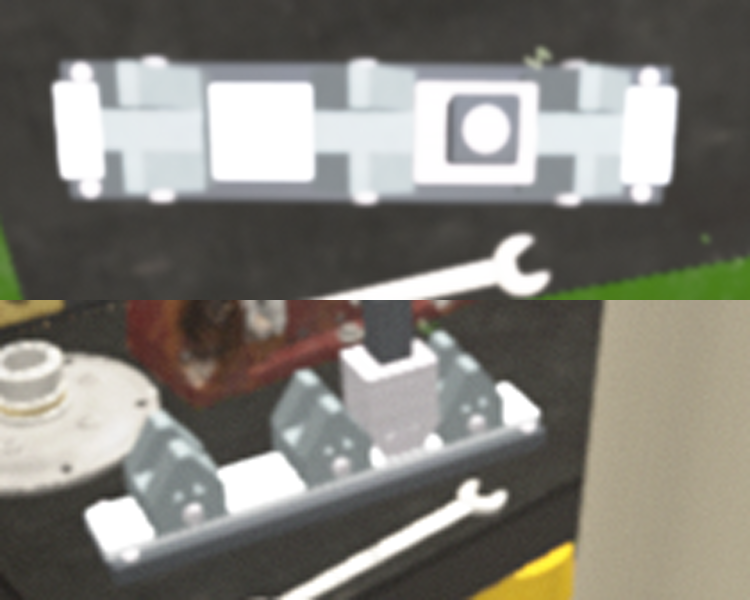

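The block stands in the right gap and is fully seated. The left saddle's face reads at about 75 to 76 mm, and the same bloom read about 1 mm wide on the known ±24 mm faces, so this fits 74 mm. I'll hand in.

```bash
python3 -c "
from plant import *
r.sign_off(); print(telemetry.current_t())"
```

```text
the job is handed in; nothing more can be done
the job is handed in; nothing more can be done
```

The job is done and handed in at about 30 s, with no verdict reported. I picked the thicker steel block, which measured 50 x 40 mm in the wrist picture; the other measured 32 mm. I pressed it all the way down in the left gap, lifted it out, then pressed it all the way down in the right gap and left it standing there.

**Seating:** In both gaps the block bottomed out within 0.1 mm of the rail top. It was leaning lightly on the bolted saddle, with its centre at 48.9 mm (left) and 48.8 mm (right) from the rail centre, against an ideal 49 mm. The largest force I read was about 30 N.

**Final pictures:** The block stands seated and upright in the right gap with the robot clear. The left saddle's face reads about 76 mm from the rail centre, where 74 mm is expected. I put most of the difference down to the bright rail patch blurring at its edges, since the same method was already about 1 mm off before the pressing. So the pictures confirm the left gap only to about 2 mm, and the tighter evidence is the seating position and forces. I did not measure the right saddle separately; the block is still in that gap.

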